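# Hold the spring stop down and slide the tin past it

### The arm

A 6-joint arm with a two-finger parallel gripper is mounted at the origin on a cart in front of the work surface, level with it; the furniture and walls round the work are solid. World frame = base frame: x ahead of the robot, y to its left, z up, the work surface at z = 0. Lengths are in m, angles in rad, forces in N, time in s.
With the tool pointing down it reaches from about 0.325 to 0.9 m from the base axis. Payload 6.1 kg.
Tool frame: the origin (TCP) lies at the centre of the arm's flange, where the gripper is bolted on; the fingertips stand 182 mm ahead of it and the grasp point (between the pads) lies 164 mm ahead of it (r.tips_ahead is the distance from the TCP to the fingertips, in m); z points along the fingers, y is the line along which they close (so a half turn about z gives the same grasp; the last joint's range is limited). The gripper opens to 87 mm and grips with 3 to 60 N. Pads are 19 mm wide; open, the fingers measure 117 mm over their backs; the gripper's body (75 mm by 190 mm) begins 51 mm behind the grasp point.
Start: joints at [1.127, 0.22, 1.526, -0, 1.395, -0.126], TCP at [0.195, 0.594, 0.405] pointing down, gripper open.
Joint ranges: [-2.98, 2.98], [-0.91, 2.08], [0.09, 2.57], [-1.24, 4.39], [0.2, 2.65], [-2.68, 2.68]. Speed limits (rad/s): [2.57, 2.57, 3.01, 3.14, 3.14, 3.14].

### API

Orientations are given as a unit quaternion [x, y, z, w].
In Python, from rig import r gives the robot as it stands.
- The arm moves only by the tool move_arm, never from a script. Its argument "series" is a list of rows, each an object of numbers: "x", "y", "z": the shift along the world's x, y, z in cm; "ax", "ay", "az": the turn, a rotation vector about the world's x, y, z in degrees; "hand": the opening, from 0 (shut) to 1 (fully open). In form: [{"x": .., "y": .., "z": .., "ax": .., "ay": .., "az": .., "hand": ..}, ...]. A call has 1 to 10 rows; each row is the pose to reach, as a shift and turn from the pose commanded when the call began; what a row does not reach only later rows make up. A row lasts 1/8 s, in which the tool goes at most 62.5 mm and 10.7 degrees, less where a joint would pass 70% of its speed; a pose out of reach is approached as far as the arm can. A call with a gripper value outside its range is refused whole. The fingers move at their own pace and stop on an object; "squeeze" is the grip in N (left out, the last holds). Time passes only in rows, so rows that repeat a pose let the fingers close. It gives the time, the measured TCP pose, the force, the opening and the grip force at its end, in the units of the state.
- r.get_state(): the state, without advancing time (a new reading comes with each control period).
- r.capture(name): name is "scene" or "top"; returns the picture (400x640x3 uint8, red, green, blue); there is no depth.
- r.camera_params(name): a dict with "vertical_fov" (degrees; the focal length in pixels is half the picture's height over the tangent of half this angle, whatever the lens; pixels are square), "cx", "cy" (the principal point, pixels), "D" ([k1, k2, p1, p2, k3] as OpenCV has them; the pictures are not rectified), "rvec" (rotation vector, rad) and "tvec" (3), from world to camera coordinates, as OpenCV has them. Camera axes: x right, y down, z forward; pixel columns grow to the right and rows downward; lengths in m; the calibration is good to about 2 mm. A picture is of the moment at which its call begins. camera_params takes no time and is no camera call.
- r.sign_off(): hands the job in; it is judged then, once.
Trained networks look in the newest picture that a camera, given by its name, has taken for a name from the list of things; names that differ only in an ending like _2 or _b are one class to them, and where a whole thing is asked for, a point or a joint stands for the part that bears it (a point fixed in the world has none). Each returns a list of dicts, best first, with "confidence" (0 to 1); they miss things now and then, are a little off and sometimes report something else, mostly with a low value. They report only what shows in the picture. A call takes as long as a camera call. They do not tell look-alikes from the thing itself.
- r.trace(camera, thing): "mask" (400x640 bool, what is visible of it).
- r.pinpoint(camera, thing): "xyz" ([x, y, z] in m, in world coordinates, good to about 4 mm: a listed point, or the origin of a listed thing).
The state is a dict: "time_s": time; "q": joint angles; "joint_velocities": joint speeds; "joint_efforts": joint torques, N m; "position": TCP position; "orientation": TCP orientation; "force": force on the tool from outside, world axes, zero at the start; "torque": the same for the moment, N m; "width": opening from 0.0 (shut) to 1.0 (fully open); "grasp_force": force on a finger pad.
Only numpy, scipy, OpenCV 4.12 (cv2) and the standard library are available. Lean on these libraries where they do the work, as an engineer would, in place of code of your own. Each camera call takes 0.05 s, during which the arm holds its last target. There are 200 camera calls.

### The job

Push the flat tin along its rail to the front lip: press the rail's spring stop down with the fingertips and keep it held down while you slide the tin right past the two stop pins and up to the lip, then let the stop spring fully back up behind the tin. Only push - do not lift or tip the tin - and leave the salt shaker, garlic and egg timer where they are.

Things in the scene. Friction and masses are not known exactly. Their poses are not given: they have to be found in the camera images.
- tin_rail: Grey plastic tin rail fixed to the worktop, 362 mm long, 86 mm wide. Origin: at worktop height, midway between the two stop pins. x points along the rail the way the tin must slide, to the front lip; z up. Two flat decks, 30 mm above the worktop, carry the tin; between them is an open slot 40 mm wide (y -20 to +20 mm). Guards at y = +-33 mm stand 10 mm above the decks. Rear end at x = -216 mm.
- stop (a joint): How far the stop is pressed, m: 0 up, 0.013 fully down. One steel plunger: a flat press bar with two upright pins. Pressed 8 mm or more, its pins are below the decks. It goes straight down wherever along the bar it is pressed, against a spring of about 1.5 N at first and 4.8 N fully down, and rises when let go.
- stop_bar (a point): Point on the top face of the press bar, on its centre line, 150 mm behind the pins; moves down with it. The bar, 34 mm wide, lies in the rail's slot from x = -205 to +40 mm of the rail; up, its top is 28 mm above the worktop. Closed fingers fit in the slot and can slide along the bar while pressing it, their side pushing the tin's rear end. The tin may lie over this point.
- stop_pins (a point): Midway between the tops of the stop's two pins, which are 7 mm thick, at y = +-24 mm of the rail, 41 mm clear between them (closed fingers pass between). With the stop up the pins stand 8 mm above the decks and block the tin; the point goes down with the stop.
- front_lip (a point): Middle of the inner face of the front lip, at deck height, x = 132 mm of the rail. The lip stands 15 mm above the decks and spans the rail.
- fish_tin: Flat closed fish tin, 105 mm long, 63 mm wide, 26 mm high, 0.15 to 0.3 kg, lying flat on the decks with its length along the rail, at first behind the pins (centre 62 to 105 mm behind). Origin: centre of its underside, 30 mm above the worktop; y is its length, z up. Against the front lip its centre is about 80 mm beyond the pins.
- salt_shaker: Bystander: salt shaker, 44 mm across, 90 mm high, beside the rail. Origin: centre of its underside.
- garlic: Bystander: garlic bulb, 53 mm across, 53 mm high, beside the rail. Origin: centre of its underside. (Beyond it, ahead and to the right of the rail, stands a tall fixed wire rack: swing the arm in clear of it.)
- egg_timer: Bystander: round egg timer, 62 mm across, 45 mm high, beside the rail. Origin: centre of its underside.
Things that resemble listed ones, but are neither listed nor needed, are in the scene too. What is shaped like the fish_tin but green or yellow is not meant.

How it is judged:
By the outcome, as a careful person would: the job done as asked, in the order asked, and still so for the second after the job is handed in, with the robot touching nothing.
It also fails if it takes over 40 s, if anything falls off the work surface, if the arm or the gripper's body presses on something with over 40 N, if the wrist force passes 120 N, or if a joint passes its speed limit or range.

## Working session

There is one attempt and no reset: what is moved stays moved. The work goes in short steps, Python scripts to look and compute and a tool call to move; the robot and the scene stay as the last step left them, time stands still between calls to the robot, and variables do not carry over. Pictures are saved under pics/ and viewed, at most 12 in all, crops included, and the job is handed in when it is done.

Besides the shell and the picture viewer there is one more tool, called after "Emit:" as a command line: name --argument value ..., lists and objects as JSON in quotes. move_arm: Moves the arm, as the interface text tells. Its arguments: {"type":"object","properties":{"series":{"type":"array","items":{"type":"object","properties":{"x":{"type":"number"},"y":{"type":"number"},"z":{"type":"number"},"ax":{"type":"number"},"ay":{"type":"number"},"az":{"type":"number"},"hand":{"type":"number"}}}},"squeeze":{"type":"number"}},"required":["series"]}

```bash
mkdir -p pics; python3 - <<'E'
from rig import r
import cv2,numpy as np
for c in("scene","top"):
    im=r.capture(c); cv2.imwrite(f"pics/{c}0.png",im[:,:,::-1])
    for t in("fish_tin","stop_pins","stop_bar","front_lip","tin_rail","salt_shaker","garlic","egg_timer"):
        for d in r.pinpoint(c,t)[:3]: print(c,t,np.round(d["xyz"],4),round(d["confidence"],2))
s=r.get_state();print(s["time_s"],s["position"],s["orientation"],s["force"])
E
```

```text
scene fish_tin [ 0.6257 -0.0978  0.0016] 0.95
scene fish_tin [0.6208 0.0938 0.0305] 0.91
scene fish_tin [ 6.243e-01 -2.396e-01 -6.000e-04] 0.76
scene stop_pins [0.5491 0.0809 0.036 ] 0.6
scene stop_bar [0.7002 0.1145 0.0261] 0.57
scene stop_bar [ 0.4345  0.178  -0.0025] 0.28
scene tin_rail [ 0.5517  0.0825 -0.0043] 0.61
scene salt_shaker [ 5.241e-01  2.375e-01 -1.000e-04] 0.75
scene garlic [0.6194 0.2241 0.0012] 0.8
scene garlic [0.619  0.0952 0.0287] 0.69
scene egg_timer [ 0.429   0.1739 -0.0027] 0.63
top fish_tin [5.122e-01 3.554e-01 4.000e-04] 0.85
top fish_tin [ 0.6249 -0.0969 -0.0008] 0.68
top fish_tin [ 0.6194 -0.2353  0.0041] 0.66
top stop_pins [0.5537 0.0832 0.0373] 0.66
top stop_pins [ 0.5508  0.0857 -0.0019] 0.36
top stop_bar [0.7025 0.1081 0.0281] 0.71
top front_lip [0.4237 0.0593 0.0311] 0.62
top tin_rail [ 0.5519  0.0841 -0.0042] 0.82
top salt_shaker [ 0.5253  0.2303 -0.0016] 0.52
top garlic [0.6201 0.2221 0.002 ] 0.86
top egg_timer [0.428  0.1818 0.0051] 0.83
top egg_timer [6.150e-01 2.202e-01 5.000e-04] 0.18
0.9 [0.19530004 0.59369222 0.40475349] [1.58233025e-01 9.87401797e-01 2.42341001e-05 1.48190118e-05] [-0.32941769  0.0341306  -0.71722583]
```

View pics/scene0.png

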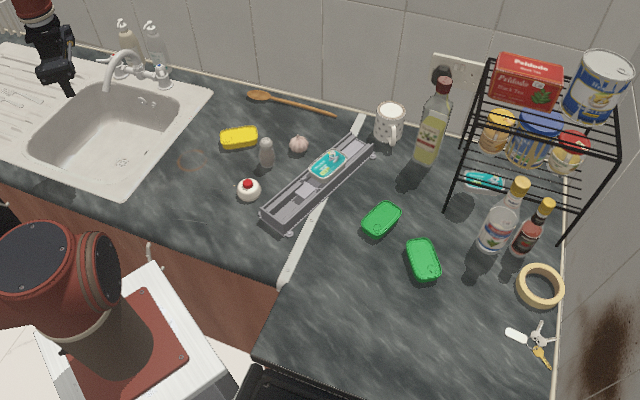

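View pics/top0.png

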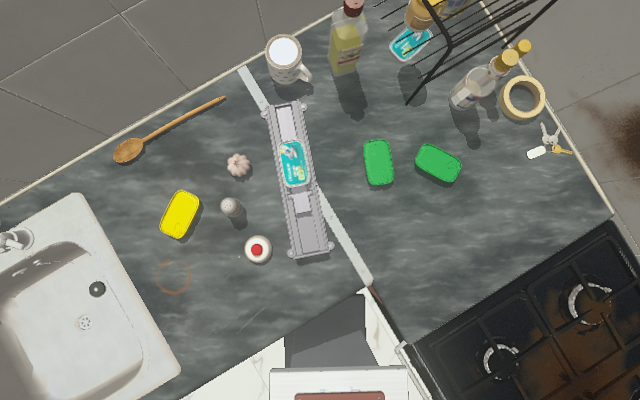

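Could be taken for the tin:
- teal tin on the rail: top (292,163), scene (327,164)
- teal tin under the rack: top (410,42), scene (484,180)
- green tins: top (378,162) and (438,163)
- yellow tin: top (180,214)

I choose the teal one on the rail. Next I'll fit the rail model and check it in a close crop.

```bash
cat > h.py <<'E'
from rig import r
import cv2,numpy as np
def cam(c):
    p=r.camera_params(c);f=200/np.tan(np.radians(p["vertical_fov"]/2))
    return np.array([[f,0,p["cx"]],[0,f,p["cy"]],[0,0,1.]]),np.array(p["D"],float),np.array(p["rvec"],float),np.array(p["tvec"],float)
def proj(c,P):
    K,D,rv,t=cam(c);return cv2.projectPoints(np.array(P,float).reshape(-1,1,3),rv,t,K,D)[0][:,0]
def unproj(c,uv,z):
    K,D,rv,t=cam(c);R=cv2.Rodrigues(rv)[0]
    n=cv2.undistortPoints(np.array(uv,float).reshape(-1,1,2),K,D)[:,0]
    d=np.c_[n,np.ones(len(n))]@R;o=-R.T@t.ravel()
    return o+d*((z-o[2])/d[:,2])[:,None]
E
cat > ov.py <<'E'
from h import *
import sys
O=np.array([float(sys.argv[1]),float(sys.argv[2])]);th=float(sys.argv[3])
d=np.array([np.cos(th),np.sin(th)]);n=np.array([-d[1],d[0]])
W=lambda x,y,z:[*(O+x*d+y*n),z]
out=[]
for c,x0,y0 in(("top",220,80),("scene",240,120)):
    im=r.capture(c)[:,:,::-1];k=4;w,h=(150,200-10) if c=="top" else (150,125)
    cr=cv2.resize(im[y0:y0+h,x0:x0+w],None,fx=k*.78,fy=k*.78,interpolation=cv2.INTER_CUBIC)
    def L(P,col):
        q=((proj(c,P)-[x0,y0]+.5)*k*.78).astype(int);cv2.polylines(cr,[q.reshape(-1,1,2)],True,col,1)
    L([W(-.216,-.043,0),W(.146,-.043,0),W(.146,.043,0),W(-.216,.043,0)],(0,0,255))
    L([W(-.216,-.02,.03),W(.132,-.02,.03),W(.132,.02,.03),W(-.216,.02,.03)],(0,255,0))
    for y in(-.024,.024):L([W(-.0035,y-.0035,.038),W(.0035,y-.0035,.038),W(.0035,y+.0035,.038),W(-.0035,y+.0035,.038)],(255,0,255))
    t=float(sys.argv[4]);L([W(t-.0525,-.0315,.056),W(t+.0525,-.0315,.056),W(t+.0525,.0315,.056),W(t-.0525,.0315,.056)],(0,255,255))
    out.append(cr)
H=max(o.shape[0] for o in out)
cv2.imwrite(sys.argv[5],np.hstack([cv2.copyMakeBorder(o,0,H-o.shape[0],0,0,0) for o in out])[:600,:800])
E
python3 - <<'E'
from h import *
P={}
for c in("scene","top"):
    r.capture(c)
    for k in range(4):
        if k: r.capture(c)
        for t in("stop_pins","stop_bar","front_lip","tin_rail","fish_tin"):
            for d in r.pinpoint(c,t)[:3]:
                x=np.array(d["xyz"])
                if d["confidence"]>.3 and .02<x[1]<.13: P.setdefault((c,t),[]).append(x)
for k,v in P.items(): print(k,len(v),np.round(np.median(v,0),4),np.round(np.std(v,0),4))
for c in("scene","top"):
    m=r.trace(c,"fish_tin")
    for d in m:
        v,u=np.nonzero(d["mask"]);print(c,"mask",u.mean(),v.mean(),unproj(c,[[u.mean(),v.mean()]],.05).round(4),d["confidence"])
print("mug base/top, handle",unproj("top",[[284,48]],.1),unproj("top",[[305,75]],.06),unproj("top",[[285,80]],.0), "bottle",unproj("top",[[345,72]],0))
E
python3 ov.py .5515 .0835 -2.957 -.07 pics/ov1.png
```

```text
('scene', 'stop_pins') 5 [0.5513 0.0815 0.0344] [0.051  0.0087 0.0013]
('scene', 'stop_bar') 4 [0.699  0.1117 0.0258] [0.0014 0.0005 0.0015]
('scene', 'front_lip') 5 [0.4266 0.0606 0.0305] [0.0817 0.0152 0.0126]
('scene', 'tin_rail') 3 [ 0.5521  0.0846 -0.0019] [0.0009 0.0018 0.0008]
('scene', 'fish_tin') 3 [0.6185 0.0947 0.0309] [0.001  0.0015 0.0015]
('top', 'stop_pins') 4 [0.5564 0.0813 0.0376] [0.0039 0.0015 0.0009]
('top', 'stop_bar') 4 [0.7003 0.1105 0.0282] [0.0013 0.0014 0.0012]
('top', 'front_lip') 5 [0.4254 0.0565 0.0315] [0.0521 0.0099 0.0031]
('top', 'tin_rail') 4 [ 0.5517  0.0856 -0.0042] [0.0002 0.0018 0.0009]
('top', 'fish_tin') 3 [0.6218 0.0981 0.0286] [0.0011 0.     0.0006]
scene mask 238.81601123595505 136.93398876404495 [[0.4972 0.3234 0.05  ]] 0.83
scene mask 422.8892561983471 259.2818181818182 [[ 0.6035 -0.2466  0.05  ]] 0.83
scene mask 380.6129353233831 219.07363184079603 [[ 0.606  -0.1117  0.05  ]] 0.63
top mask 179.29661016949152 213.89676425269644 [[0.5131 0.3463 0.05  ]] 0.76
top mask 437.1089965397924 162.58910034602076 [[ 0.6192 -0.2264  0.05  ]] 0.75
top mask 378.62401402278704 161.68361086765995 [[ 0.6227 -0.0945  0.05  ]] 0.65
top mask 293.80600461893766 162.7652040030793 [[0.6226 0.0944 0.05  ]] 0.64
mug base/top, handle [[0.86151558 0.11059362 0.1       ]] [[0.81794794 0.06683213 0.06      ]] [[0.82991076 0.11489661 0.        ]] bottle [[ 0.84861946 -0.02888034  0.        ]]
```

View pics/ov1.png

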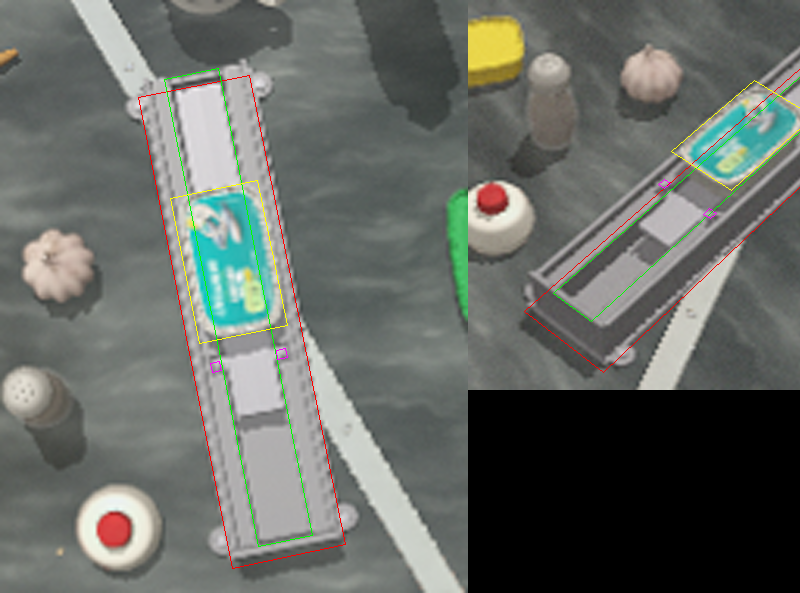

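The crop confirms the teal tin on the rail, but the model is turned by about 0.01 rad. I'll zoom in to read the bar and pin corners.

```bash
python3 - <<'E'
from h import *
a=r.capture("top")[:,:,::-1];b=r.capture("scene")[:,:,::-1]
R=lambda im,x,y,w,h,k:cv2.resize(im[y:y+h,x:x+w],None,fx=k,fy=k,interpolation=cv2.INTER_CUBIC)
cv2.imwrite("pics/z1.png",np.hstack([R(a,255,95,48,75,8),R(a,282,180,52,75,8)]))
cv2.imwrite("pics/z2.png",R(b,255,130,125,105,5.7)[:600,:800])
E
```

```text
(no output)
```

View pics/z1.png

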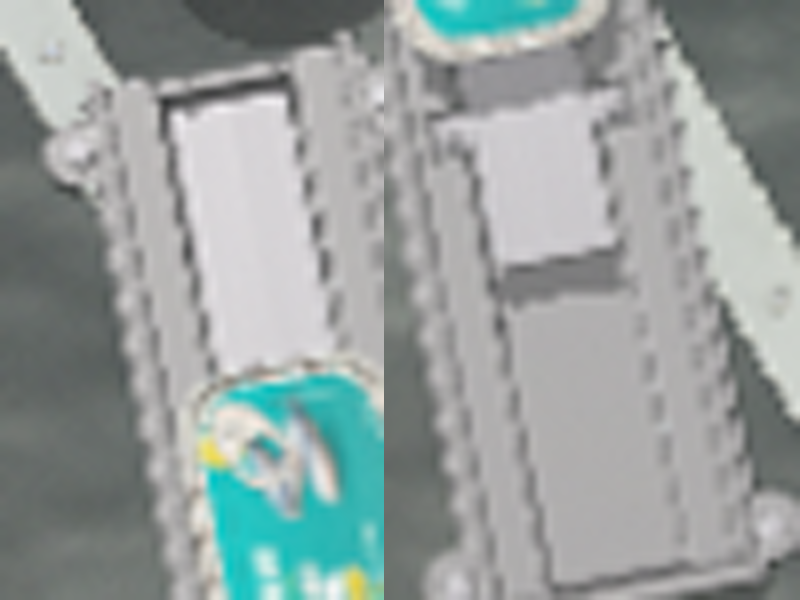

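View pics/z2.png

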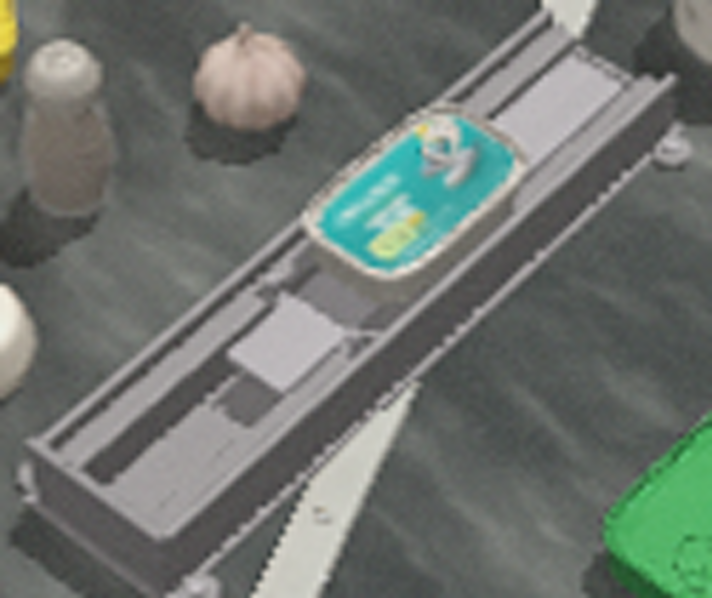

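```bash
python3 - <<'E'
from h import *
from scipy.optimize import least_squares as ls
M=np.array([[-.205,-.017],[-.205,.017],[.04,-.017],[.04,.017]])
T=np.array([[255+172/8,95+115/8],[255+290/8,95+97/8],[282+116/8,180+268/8],[282+233/8,180+245/8]])-.5
S=np.array([[578,50],[628,85],[230,350],[280,392]])/5.7+[255,130]-.5
def W(p,Q,z):
    d=np.array([np.cos(p[2]),np.sin(p[2])]);n=np.array([-d[1],d[0]])
    return np.c_[p[:2]+Q[:,:1]*d+Q[:,1:]*n,np.full(len(Q),z)]
D={"top":T,"scene":S}
for cs in(["top"],["scene"],["top","scene"]):
    f=lambda p:np.concatenate([(proj(c,W(p,M,.028))-D[c]).ravel() for c in cs])
    s=ls(f,[.5515,.0835,-2.957]);print(cs,s.x.round(4),s.fun.round(1))
p=s.x
# tin ends along rail: top image tin bottom front edge/rear edge (rim top z=.056)
for uv,c in(([255+290/8-.5,95+362/8-.5],"top"),([282+(510-384)/8-.5,180+52/8-.5],"top"),([255+490/5.7,130+118/5.7],"scene"),([255+345/5.7,130+258/5.7],"scene")):
    q=unproj(c,[uv],.056)[0,:2]-p[:2];print(c,(q@[np.cos(p[2]),np.sin(p[2])]).round(4),(q@[-np.sin(p[2]),np.cos(p[2])]).round(4))
E
```

```text
['top'] [ 0.5531  0.082  -2.966 ] [ 0.  -0.3 -0.2 -0.7 -0.   0.5  0.2  0.5]
['scene'] [ 0.5532  0.0848 -2.9721] [-0.5  0.2  0.6 -0.1 -0.7  0.   0.6 -0.2]
['top', 'scene'] [ 0.553   0.083  -2.9686] [-0.2 -0.3 -0.4 -0.7 -0.5  0.5 -0.3  0.6 -0.3  0.5  0.8  0.2 -0.3  0.6
  1.   0.3]
top -0.1211 0.0036
top -0.0176 -0.0013
scene -0.1222 -0.0023
scene -0.016 0.0034
```

Emit:
move_arm --series '[{"x":5,"y":-5,"z":0,"az":-6,"hand":0},{"x":10,"y":-10,"z":0,"az":-12,"hand":0},{"x":15,"y":-14.5,"z":0,"az":-18.5,"hand":0},{"x":20,"y":-19,"z":0,"az":-25,"hand":0},{"x":25,"y":-24,"z":0,"az":-31,"hand":0},{"x":30,"y":-29,"z":0,"az":-37,"hand":0},{"x":35,"y":-34,"z":0,"az":-43,"hand":0},{"x":40,"y":-38.5,"z":0,"az":-50,"hand":0},{"x":45,"y":-43.5,"z":0,"az":-56,"hand":0},{"x":50.5,"y":-48.5,"z":0,"az":-62,"hand":0}]' --squeeze 10

```text
$.series[0]: bad value
```

Emit:
move_arm --series '[{"x":4,"y":-4,"z":0.0,"ax":0.0,"ay":0.0,"az":-5,"hand":0.02}]' --squeeze 10

```text
time_s: 3.72
position: [0.2338, 0.5548, 0.4047]
orientation: [0.2, 0.98, 0.0, -0.0]
force: [1.0, 0.0, -0.3]
width: 0.95
grasp_force: 0.0
```

Emit:
move_arm --series '[{"x":4.2,"y":-4,"z":0,"ax":0,"ay":0,"az":-5,"hand":0.01},{"x":8.4,"y":-8,"z":0,"ax":0,"ay":0,"az":-10,"hand":0.01},{"x":12.6,"y":-12,"z":0,"ax":0,"ay":0,"az":-15,"hand":0.01},{"x":16.8,"y":-16,"z":0,"ax":0,"ay":0,"az":-21,"hand":0.01},{"x":21,"y":-20,"z":0,"ax":0,"ay":0,"az":-26,"hand":0.01},{"x":25.2,"y":-24,"z":0,"ax":0,"ay":0,"az":-31,"hand":0.01},{"x":29.4,"y":-28,"z":0,"ax":0,"ay":0,"az":-36,"hand":0.01},{"x":33.6,"y":-32,"z":0,"ax":0,"ay":0,"az":-41,"hand":0.01},{"x":37.8,"y":-36,"z":0,"ax":0,"ay":0,"az":-46,"hand":0.01},{"x":42,"y":-40,"z":0,"ax":0,"ay":0,"az":-51.5,"hand":0.01}]' --squeeze 10

```text
time_s: 4.97
position: [0.6565, 0.1522, 0.4049]
orientation: [0.608, 0.794, 0.0, 0.0]
force: [0.1, 1.4, 0.5]
width: 0.016
grasp_force: 0.0
```

Emit:
move_arm --series '[{"x":4.5,"y":-4.5,"z":0,"ax":0,"ay":0,"az":-5.5,"hand":0.01},{"x":4.5,"y":-4.5,"z":0,"ax":0,"ay":0,"az":-5.5,"hand":0.0},{"x":4.5,"y":-4.5,"z":-6,"ax":0,"ay":0,"az":-5.5,"hand":0.0},{"x":4.5,"y":-4.5,"z":-12,"ax":0,"ay":0,"az":-5.5,"hand":0.0},{"x":4.5,"y":-4.5,"z":-12,"ax":0,"ay":0,"az":-5.5,"hand":0.0}]' --squeeze 10

```text
time_s: 5.6
position: [0.6971, 0.1093, 0.2778]
orientation: [0.644, 0.765, -0.004, -0.005]
force: [-0.7, 0.2, -0.6]
width: 0.005
grasp_force: 0.0
```

```bash
cat > st.py <<'E'
from h import *
from scipy.spatial.transform import Rotation as Ro
O=np.array([.553,.083]);th=-2.9686;d=np.array([np.cos(th),np.sin(th)]);n=np.array([-d[1],d[0]])
s=r.get_state();R=Ro.from_quat(s["orientation"]).as_matrix();t=s["position"]+R[:,2]*r.tips_ahead
q=t[:2]-O
print("t",s["time_s"],"tip rail x,y,z mm",(np.r_[q@d,q@n,t[2]]*1000).round(1),"yaw err deg",np.degrees((np.arctan2(R[1,1],R[0,1])-th+np.pi/2)%np.pi-np.pi/2).round(2),"tilt",R[:2,2].round(4),"F",s["force"].round(2),"w",s["width"])
E
python3 st.py; python3 - <<'E'
from h import *
a=r.capture("top")[:,:,::-1];b=r.capture("scene")[:,:,::-1]
R=lambda im,x,y,w,h,k:cv2.resize(im[y:y+h,x:x+w],None,fx=k,fy=k,interpolation=cv2.INTER_CUBIC)
cv2.imwrite("pics/z3.png",np.hstack([R(a,230,20,130,190,3),R(b,250,50,130,190,3)]))
E
```

```text
t 5.6 tip rail x,y,z mm [-144.1   -1.5   95.6] yaw err deg -0.05 tilt [-0.0132 -0.0004] F [-0.66  0.24 -0.59] w 0.00481153693321129
```

View pics/z3.png

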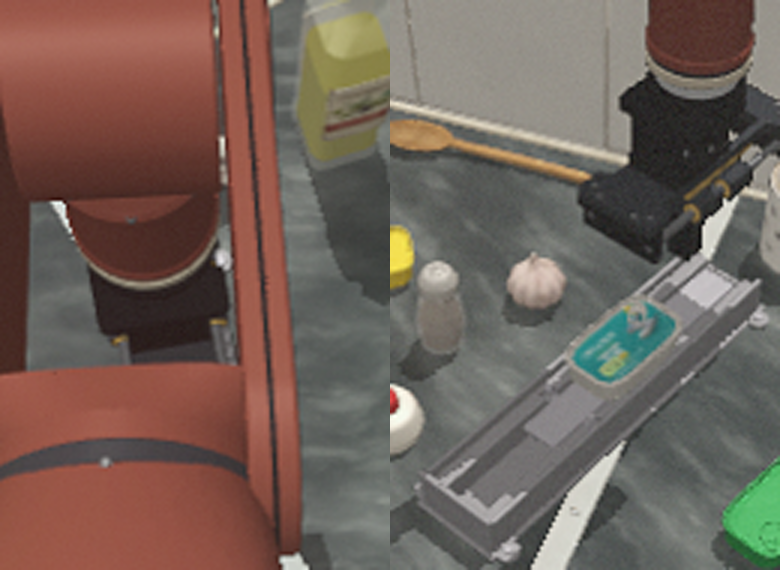

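The fingers are shut above the rail's rear end with the body lengthwise, and the mug is just behind at about (780,220) in the scene half. I'll go down gently.

Emit:
move_arm --series '[{"x":0,"y":0,"z":-3,"ax":0,"ay":0,"az":0,"hand":0},{"x":0,"y":0,"z":-5,"ax":0,"ay":0,"az":0,"hand":0},{"x":0,"y":0,"z":-6.5,"ax":0,"ay":0,"az":0,"hand":0},{"x":0,"y":0,"z":-6.5,"ax":0,"ay":0,"az":0,"hand":0},{"x":0,"y":0,"z":-6.5,"ax":0,"ay":0,"az":0,"hand":0}]'

```text
time_s: 6.32
position: [0.7008, 0.1087, 0.2208]
orientation: [0.644, 0.765, 0.0, 0.0]
force: [0.5, -0.9, -0.5]
width: 0.004
grasp_force: 0.0
```

```bash
python3 st.py
```

```text
t 6.325 tip rail x,y,z mm [-1.502e+02  1.000e-01  3.860e+01] yaw err deg -0.12 tilt [0.0013 0.0001] F [ 0.49 -0.87 -0.5 ] w 0.004113764300845023
```

Emit:
move_arm --series '[{"x":0,"y":0,"z":-0.8,"ax":0,"ay":0,"az":0,"hand":0},{"x":0,"y":0,"z":-1.2,"ax":0,"ay":0,"az":0,"hand":0},{"x":0,"y":0,"z":-1.6,"ax":0,"ay":0,"az":0,"hand":0},{"x":0,"y":0,"z":-1.6,"ax":0,"ay":0,"az":0,"hand":0},{"x":0,"y":0,"z":-1.6,"ax":0,"ay":0,"az":0,"hand":0}]'

```text
time_s: 6.95
position: [0.7005, 0.1087, 0.2042]
orientation: [0.644, 0.765, 0.0, 0.0]
force: [0.8, -0.2, 3.2]
width: 0.005
grasp_force: 1.5
```

Emit:
move_arm --series '[{"x":0,"y":0,"z":-0.3,"ax":0,"ay":0,"az":0,"hand":0},{"x":0,"y":0,"z":-0.6,"ax":0,"ay":0,"az":0,"hand":0},{"x":0,"y":0,"z":-0.6,"ax":0,"ay":0,"az":0,"hand":0},{"x":0,"y":0,"z":-0.6,"ax":0,"ay":0,"az":0,"hand":0}]'

```text
time_s: 7.45
position: [0.7005, 0.1087, 0.198]
orientation: [0.644, 0.765, 0.0, 0.0]
force: [1.1, -0.3, 3.8]
width: 0.005
grasp_force: 2.3
```

```bash
python3 st.py; python3 - <<'E'
from h import *
b=r.capture("scene")[:,:,::-1]
cv2.imwrite("pics/z4.png",cv2.resize(b[90:235,240:400],None,fx=4,fy=4,interpolation=cv2.INTER_CUBIC))
E
```

```text
t 7.45 tip rail x,y,z mm [-1.499e+02  1.000e-01  1.580e+01] yaw err deg -0.12 tilt [0.0007 0.    ] F [ 1.06 -0.34  3.81] w 0.004545802994145621
```

View pics/z4.png

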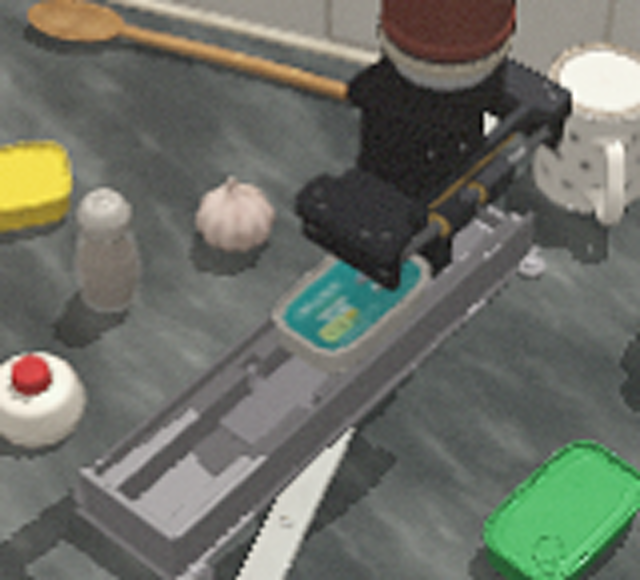

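The pins are down: about 12 mm pressed and 4.4 N, and the pins at (255,365) are gone. The body is clear of the mug. Now I'll slide.

Emit:
move_arm --series '[{"x":-0.49,"y":-0.09,"z":0,"ax":0,"ay":0,"az":0,"hand":0},{"x":-0.98,"y":-0.17,"z":0,"ax":0,"ay":0,"az":0,"hand":0},{"x":-1.48,"y":-0.26,"z":0,"ax":0,"ay":0,"az":0,"hand":0},{"x":-2.17,"y":-0.38,"z":0,"ax":0,"ay":0,"az":0,"hand":0},{"x":-2.86,"y":-0.5,"z":0,"ax":0,"ay":0,"az":0,"hand":0},{"x":-3.55,"y":-0.62,"z":0,"ax":0,"ay":0,"az":0,"hand":0},{"x":-4.24,"y":-0.74,"z":0,"ax":0,"ay":0,"az":0,"hand":0},{"x":-4.92,"y":-0.86,"z":0,"ax":0,"ay":0,"az":0,"hand":0},{"x":-4.92,"y":-0.86,"z":0,"ax":0,"ay":0,"az":0,"hand":0}]'

```text
time_s: 8.62
position: [0.6502, 0.0999, 0.1977]
orientation: [0.644, 0.765, -0.001, -0.0]
force: [2.4, 0.3, 5.9]
width: 0.005
grasp_force: 3.0
```

```bash
python3 st.py; python3 - <<'E'
from h import *
b=r.capture("scene")[:,:,::-1]
cv2.imwrite("pics/z5.png",cv2.resize(b[90:235,240:400],None,fx=4,fy=4,interpolation=cv2.INTER_CUBIC))
E
```

```text
t 8.625 tip rail x,y,z mm [-98.4   0.1  15.5] yaw err deg -0.12 tilt [-0.0014 -0.0002] F [2.44 0.34 5.86] w 0.005394953701507668
```

View pics/z5.png

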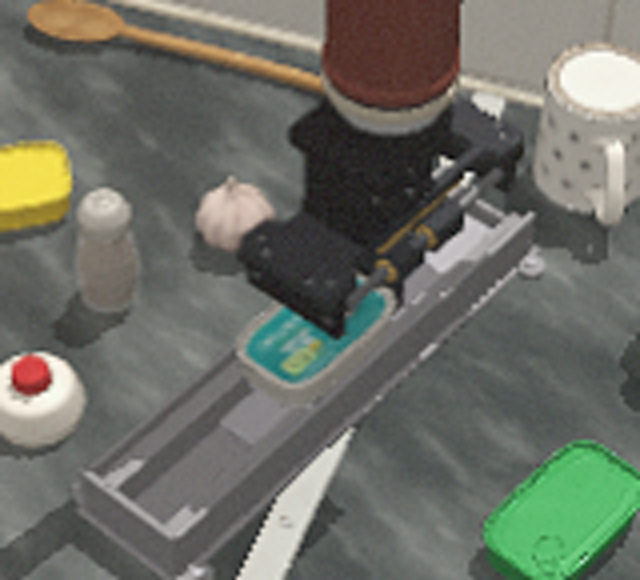

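The tin is sliding flat and its front is now over the pins. I'll continue.

Emit:
move_arm --series '[{"x":-0.79,"y":-0.14,"z":0,"ax":0,"ay":0,"az":0,"hand":0},{"x":-1.58,"y":-0.28,"z":0,"ax":0,"ay":0,"az":0,"hand":0},{"x":-2.36,"y":-0.41,"z":0,"ax":0,"ay":0,"az":0,"hand":0},{"x":-3.15,"y":-0.55,"z":0,"ax":0,"ay":0,"az":0,"hand":0},{"x":-3.94,"y":-0.69,"z":0,"ax":0,"ay":0,"az":0,"hand":0},{"x":-4.73,"y":-0.83,"z":0,"ax":0,"ay":0,"az":0,"hand":0},{"x":-5.52,"y":-0.96,"z":0,"ax":0,"ay":0,"az":0,"hand":0},{"x":-6.3,"y":-1.1,"z":0,"ax":0,"ay":0,"az":0,"hand":0},{"x":-7.09,"y":-1.24,"z":0,"ax":0,"ay":0,"az":0,"hand":0},{"x":-7.88,"y":-1.38,"z":0,"ax":0,"ay":0,"az":0,"hand":0}]'

```text
time_s: 9.93
position: [0.5718, 0.0862, 0.1979]
orientation: [0.644, 0.765, 0.0, 0.0]
force: [4.5, 1.2, 5.2]
width: 0.004
grasp_force: 3.1
```

```bash
python3 st.py
```

```text
t 9.925 tip rail x,y,z mm [-19.2   0.   15.7] yaw err deg -0.12 tilt [0.0006 0.0001] F [4.53 1.16 5.19] w 0.0037526175469707926
```

Emit:
move_arm --series '[{"x":-0.69,"y":-0.12,"z":0,"ax":0,"ay":0,"az":0,"hand":0},{"x":-1.38,"y":-0.24,"z":0,"ax":0,"ay":0,"az":0,"hand":0},{"x":-1.97,"y":-0.34,"z":0,"ax":0,"ay":0,"az":0,"hand":0},{"x":-2.36,"y":-0.41,"z":0,"ax":0,"ay":0,"az":0,"hand":0},{"x":-2.56,"y":-0.45,"z":0,"ax":0,"ay":0,"az":0,"hand":0},{"x":-2.56,"y":-0.45,"z":0,"ax":0,"ay":0,"az":0,"hand":0}]'

```text
time_s: 10.68
position: [0.5461, 0.0818, 0.1978]
orientation: [0.644, 0.765, -0.0, -0.0]
force: [4.4, 0.3, 6.2]
width: 0.01
grasp_force: 3.1
```

Emit:
move_arm --series '[{"x":-0.15,"y":-0.03,"z":0,"ax":0,"ay":0,"az":0,"hand":0},{"x":-0.3,"y":-0.05,"z":0,"ax":0,"ay":0,"az":0,"hand":0},{"x":-0.3,"y":-0.05,"z":0,"ax":0,"ay":0,"az":0,"hand":0}]'

```text
time_s: 11.05
position: [0.5433, 0.0813, 0.1978]
orientation: [0.644, 0.765, 0.0, 0.0]
force: [3.4, -0.1, 5.6]
width: 0.006
grasp_force: 3.2
```

```bash
python3 st.py; python3 - <<'E'
from h import *
b=r.capture("scene")[:,:,::-1]
cv2.imwrite("pics/z6.png",cv2.resize(b[90:235,240:400],None,fx=4,fy=4,interpolation=cv2.INTER_CUBIC))
E
```

```text
t 11.05 tip rail x,y,z mm [ 9.8  0.  15.6] yaw err deg -0.12 tilt [0.0002 0.    ] F [ 3.43 -0.11  5.64] w 0.005805212650898333
```

View pics/z6.png

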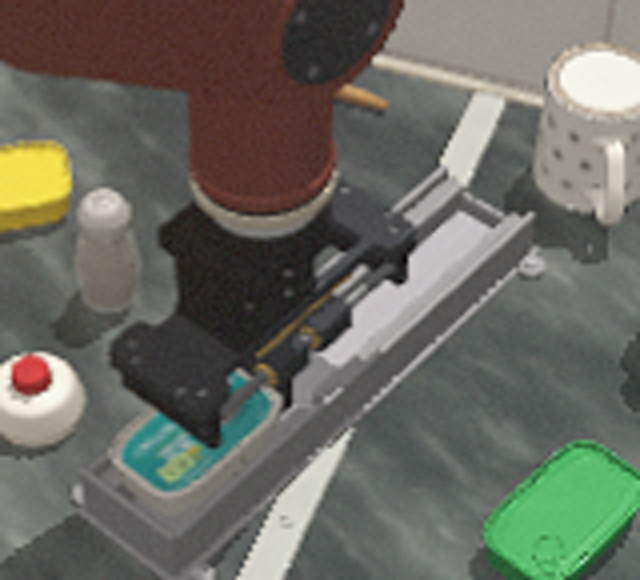

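The tin is near the lip but a small gap remains at about (130,500). I'll creep forward until the force rises.

Emit:
move_arm --series '[{"x":-0.12,"y":-0.02,"z":0,"ax":0,"ay":0,"az":0,"hand":0},{"x":-0.25,"y":-0.04,"z":0,"ax":0,"ay":0,"az":0,"hand":0},{"x":-0.25,"y":-0.04,"z":0,"ax":0,"ay":0,"az":0,"hand":0}]'

```text
time_s: 11.48
position: [0.5408, 0.0808, 0.1979]
orientation: [0.644, 0.765, 0.0, 0.0]
force: [4.8, 0.2, 6.0]
width: 0.007
grasp_force: 3.2
```

Emit:
move_arm --series '[{"x":-0.1,"y":-0.02,"z":0,"ax":0,"ay":0,"az":0,"hand":0},{"x":-0.2,"y":-0.03,"z":0,"ax":0,"ay":0,"az":0,"hand":0},{"x":-0.2,"y":-0.03,"z":0,"ax":0,"ay":0,"az":0,"hand":0}]'

```text
time_s: 11.85
position: [0.5389, 0.0805, 0.1979]
orientation: [0.644, 0.765, 0.0, 0.0]
force: [5.3, 0.4, 5.5]
width: 0.005
grasp_force: 3.2
```

Emit:
move_arm --series '[{"x":-0.1,"y":-0.02,"z":0,"ax":0,"ay":0,"az":0,"hand":0},{"x":-0.15,"y":-0.03,"z":0,"ax":0,"ay":0,"az":0,"hand":0},{"x":-0.15,"y":-0.03,"z":0,"ax":0,"ay":0,"az":0,"hand":0}]'

```text
time_s: 12.22
position: [0.5374, 0.0803, 0.1979]
orientation: [0.644, 0.765, 0.0, 0.0]
force: [5.0, 1.2, 6.4]
width: 0.005
grasp_force: 3.1
```

Emit:
move_arm --series '[{"x":-0.1,"y":-0.02,"z":0,"ax":0,"ay":0,"az":0,"hand":0},{"x":-0.15,"y":-0.03,"z":0,"ax":0,"ay":0,"az":0,"hand":0},{"x":-0.15,"y":-0.03,"z":0,"ax":0,"ay":0,"az":0,"hand":0}]'

```text
time_s: 12.6
position: [0.5359, 0.08, 0.1979]
orientation: [0.644, 0.765, 0.0, 0.0]
force: [5.1, 0.5, 4.7]
width: 0.006
grasp_force: 3.4
```

Emit:
move_arm --series '[{"x":-0.1,"y":-0.02,"z":0,"ax":0,"ay":0,"az":0,"hand":0},{"x":-0.15,"y":-0.03,"z":0,"ax":0,"ay":0,"az":0,"hand":0},{"x":-0.15,"y":-0.03,"z":0,"ax":0,"ay":0,"az":0,"hand":0}]'

```text
time_s: 12.98
position: [0.5352, 0.0798, 0.1984]
orientation: [0.644, 0.765, 0.001, 0.001]
force: [7.0, 2.3, 4.4]
width: 0.003
grasp_force: 4.7
```

```bash
python3 st.py; python3 - <<'E'
from h import *
b=r.capture("scene")[:,:,::-1]
cv2.imwrite("pics/z7.png",cv2.resize(b[180:235,250:320],None,fx=8,fy=8,interpolation=cv2.INTER_CUBIC))
E
```

```text
t 12.975 tip rail x,y,z mm [17.5  0.1 16.2] yaw err deg -0.13 tilt [0.0033 0.0005] F [7.01 2.34 4.42] w 0.002727734249413427
```

View pics/z7.png

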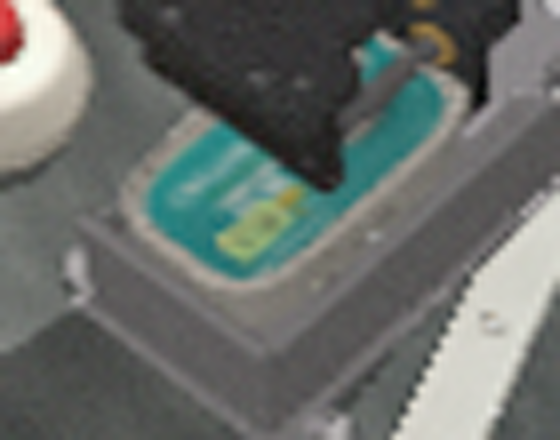

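The tin's front meets the lip at about (150,250), and the arm now lags with tilt. One small confirming push.

Emit:
move_arm --series '[{"x":-0.1,"y":-0.02,"z":0,"ax":0,"ay":0,"az":0,"hand":0},{"x":-0.1,"y":-0.02,"z":0,"ax":0,"ay":0,"az":0,"hand":0}]'

```text
time_s: 13.28
position: [0.5347, 0.0797, 0.1988]
orientation: [0.644, 0.765, 0.002, 0.002]
force: [10.1, 2.8, 3.8]
width: 0.005
grasp_force: 5.8
```

Firm contact with the lip. Now I'll back off while still pressing, then lift straight up.

Emit:
move_arm --series '[{"x":0.4,"y":0.07,"z":0,"ax":0,"ay":0,"az":0,"hand":0},{"x":0.9,"y":0.16,"z":0,"ax":0,"ay":0,"az":0,"hand":0},{"x":1.2,"y":0.21,"z":0,"ax":0,"ay":0,"az":0,"hand":0},{"x":1.2,"y":0.21,"z":0.4,"ax":0,"ay":0,"az":0,"hand":0},{"x":1.2,"y":0.21,"z":0.8,"ax":0,"ay":0,"az":0,"hand":0},{"x":1.2,"y":0.21,"z":1.3,"ax":0,"ay":0,"az":0,"hand":0},{"x":1.2,"y":0.21,"z":2.5,"ax":0,"ay":0,"az":0,"hand":0},{"x":1.2,"y":0.21,"z":6,"ax":0,"ay":0,"az":0,"hand":0},{"x":1.2,"y":0.21,"z":12,"ax":0,"ay":0,"az":0,"hand":0},{"x":1.2,"y":0.21,"z":17,"ax":0,"ay":0,"az":0,"hand":0}]'

```text
time_s: 14.52
position: [0.5457, 0.0816, 0.3704]
orientation: [0.644, 0.765, 0.0, 0.001]
force: [0.6, 0.4, 0.0]
width: 0.004
grasp_force: 0.0
```

```bash
python3 st.py; python3 - <<'E'
from h import *
b=r.capture("scene")[:,:,::-1]
cv2.imwrite("pics/z8.png",cv2.resize(b[130:240,230:380],None,fx=5,fy=5,interpolation=cv2.INTER_CUBIC))
for t in("fish_tin","stop_pins","salt_shaker","garlic","egg_timer"):
    for d in r.pinpoint("scene",t)[:2]:print(t,np.round(d["xyz"],4),d["confidence"])
E
```

```text
t 14.525 tip rail x,y,z mm [7.200e+00 1.000e-01 1.882e+02] yaw err deg -0.12 tilt [0.0014 0.    ] F [0.56 0.41 0.04] w 0.00401102829507277
fish_tin [ 6.26e-01 -9.69e-02 -2.00e-04] 0.95
fish_tin [0.4709 0.0674 0.0305] 0.89
stop_pins [0.5546 0.083  0.0352] 0.73
salt_shaker [ 0.5289  0.2368 -0.0043] 0.76
garlic [0.6217 0.2267 0.0009] 0.71
egg_timer [4.327e-01 1.767e-01 2.000e-04] 0.96
```

View pics/z8.png

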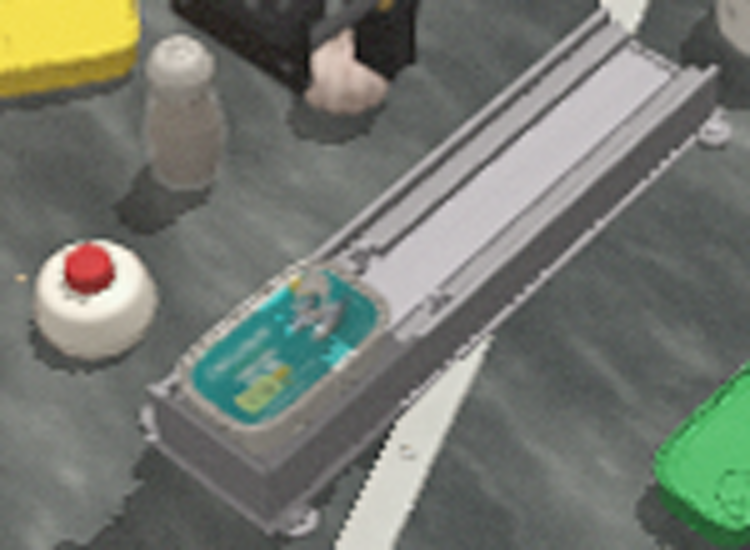

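The tin lies flat against the lip, and the pins are up behind it at (365,255) and (438,300). The bystanders have not moved.

```bash
python3 -c "
from rig import r
print(r.sign_off())"
```

```text
the job is handed in; nothing more can be done
None
```

The job is handed in: the tin was pushed to the front lip with the stop held down throughout. In the last picture the stop is back up behind the tin and the salt shaker, garlic and egg timer are where they were.

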